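# Index the specimen stage to its next slot

### The arm

A 6-joint arm with a two-finger parallel gripper is mounted at the origin on the work surface. World frame = base frame: x ahead of the robot, y to its left, z up, the work surface at z = 0. Lengths are in m, angles in rad, forces in N, time in s.
With the tool pointing down it reaches from about 0.25 to 0.725 m from the base axis. Payload 4 kg.
Tool frame: the origin (TCP) lies on the front face of the gripper's body, between the roots of the fingers; the fingertips stand 73 mm ahead of it and the grasp point (between the pads) lies bot.tcp_to_grasp ahead of it (bot.tcp_to_grasp is the distance from the TCP to the grasp point, in m); z points along the fingers, y is the line along which they close (so a half turn about z gives the same grasp; the last joint's range is limited). The gripper opens to 85 mm and grips with 20 to 120 N. Pads are 22 mm wide; open, the fingers measure 114 mm over their backs; the gripper's body (76 mm by 85 mm) begins 54 mm behind the grasp point. The pads swing forward as they close: fully open they stand 13 mm farther back than shut.
Start: joints at [-1.207, 0.241, 0.005, 1.335, 0, 1.571], TCP at [0.178, -0.467, 0.304] pointing down, gripper open.
Joint ranges: [-2.72, 2.72], [-1.05, 1.87], [-1.09, 1.28], [-1.99, 2.15], [-1.42, 1.44], [-3.14, 3.14]. Speed limits (rad/s): [2.79, 2.79, 3.14, 3.14, 3.14, 3.14].

### API

Orientations are given as a unit quaternion [x, y, z, w].
In Python, from workcell import bot gives the robot as it stands.
- The arm moves only by the shell command python3 -m jog 'ROWS' [OPENING]. ROWS is JSON, one flat list of numbers, 6 for each row, row after row: the shift along the world's x, y, z scaled (see below), then the turn, a rotation vector about the world's x, y, z scaled (see below). In form: [tx, ty, tz, wx, wy, wz, tx, ty, tz, wx, wy, wz, ...]. A call has 1 to 10 rows; each row is the pose to reach, as a shift and turn from the pose commanded when the call began; what a row does not reach only later rows make up. The controller multiplies each number of a shift by 800 mm and each number of a turn by 2 rad. A row lasts 1/12 s, in which the tool goes at most 41.7 mm and 7.16 degrees, less where a joint would pass 70% of its speed; a pose out of reach is approached as far as the arm can. A call with a number of a shift or a turn outside -1 to 1 is refused whole. A call with a gripper value outside its range is refused whole. OPENING is the opening, from -1 (shut) to 1 (fully open), set as the call begins (- or left out, the last holds). The fingers move at their own pace and stop on an object; the grip force is fixed at half the most. Time passes only in rows, so rows that repeat a pose let the fingers close. It gives the time, the measured TCP pose, the force, the opening and the grip force at its end, in the units of the state.
- bot.get_obs(): the state, without advancing time (a new reading comes with each control period).
- bot.camera(name): name is "side" or "top"; returns (picture, depth): 480x640x3 uint8, red, green, blue; 480x640 float32, m along the optical axis (not along the pixel's ray), 0 where there is no reading.
- bot.calibration(name): a dict with "intrinsics" (3x3 intrinsics, pixels), "dist" ([k1, k2, p1, p2, k3] as OpenCV has them; the pictures are not rectified), "pose" (4x4, takes a point from camera to world coordinates). Camera axes: x right, y up, looking along -z (the intrinsics and any distortion apply to the point x, -y, -z); pixel columns grow to the right and rows downward; lengths in m; the calibration is good to about 2 mm. A picture is of the moment at which its call begins. calibration takes no time and is no camera call.
- bot.job_done(): hands the job in; it is judged then, once.
Trained networks look in the newest picture that a camera, given by its name, has taken for a name from the list of things; names that differ only in an ending like _2 or _b are one class to them, and where a whole thing is asked for, a point or a joint stands for the part that bears it (a point fixed in the world has none). Each returns a list of dicts, best first, with "confidence" (0 to 1); they miss things now and then, are a little off and sometimes report something else, mostly with a low value. They report only what shows in the picture. A call takes as long as a camera call.
- bot.find_in(label, camera): "at" ([x, y, z] in m, in the coordinates of the camera as it stood for that picture, good to about 4 mm: the middle of the surface that is visible of it).
- bot.tip_of(label, camera): "at" ([x, y, z] in m, in the coordinates of the camera as it stood for that picture, good to about 4 mm: a listed point, or the origin of a listed thing).
The state is a dict: "clock": time; "joint_pos": joint angles; "joint_vel": joint speeds; "tau": joint torques, N m; "eef_pos": TCP position; "tool_rot": TCP orientation; "ft_force": force on the tool from outside, world axes, zero at the start; "ft_torque": the same for the moment, N m; "grip_width": finger opening in m; "grasp_force": force on a finger pad.
Only numpy, scipy, OpenCV 4.12 (cv2) and the standard library are available. Lean on these libraries where they do the work, as an engineer would, in place of code of your own. Each camera call takes 0.05 s, during which the arm holds its last target. There are 200 camera calls.

### The job

Press the spring plunger on the indexing specimen stage down with a fingertip to free the turntable, turn the turntable counter-clockwise (seen from above) to the very next slot and no further, and let the plunger spring fully up into that slot so the table is locked. Only touch and push: leave the specimens sitting in their pockets, do not disturb the slide box, bottle and beaker, and finish clear of everything.

Things in the scene. Friction and masses are not known exactly. Their poses are not given: they have to be found in the camera images.
- stage: Fixed base of the indexing stage: grey disc 250 mm across, 12 mm thick; above it a steel index plate (208 mm across, 40-48 mm above the bench) with six rim slots 60 degrees apart, then the turntable. Origin: centre of its underside, on the turning axis, z up. Seen from above, counter-clockwise from its +x, the plunger starts at 150 degrees and must finish at 210.
- objective_tip (a point): Lowest point of the fixed inspection objective, 112 mm above the bench, 55 mm from the turning axis towards the stage's +x, opposite the plunger. It hangs from a level arm (155 to 177 mm high) on a post 20 mm across, 165 mm from the axis on the stage's +x side.
- turntable_axis (a point): Point on the turning axis at the turntable's flat top, 66 mm above the bench. The turntable is an aluminium disc 170 mm across, 8 mm thick, with a tongue 64 mm wide that reaches to 138 mm from the axis and carries the plunger; six round pockets (rims 6 mm high) are centred 55 mm from the axis.
- turntable (a joint): Angle of the turntable, rad: 0 at the start slot, growing counter-clockwise seen from above; the next slot is at 1.047 (60 degrees). Locked (about 0.03 rad of play) while the plunger is up in a slot; with the plunger down it turns easily (0.06 N m of friction, under 1 N at the plunger) and stops where it is left.
- plunger_top (a point): Centre of the flat top of the plunger cap: steel disc 30 mm across, 115 mm from the turning axis, 88 mm above the bench when up. It rides on the turntable's tongue between two upright lugs, one each side along the turning direction: gap 46 mm, open inward and outward, lugs 9 mm thick, 36 mm long, tops 94 mm above the bench. A fingertip on the cap can push a lug sideways to turn the table.
- plunger (a joint): How far the plunger is pressed down, m: 0 up, 0.014 at the bottom stop. Spring: 4 N at first, 9.6 N at the bottom. The table is surely free from 0.010 down. If let go between slots the plunger stays about 0.008 down, rubbing under the index plate; within about 4 mm of a slot's middle it springs back to 0.
- specimen0: Loose mounted specimen, a black resin puck 30 mm across and 18 mm tall, about 30 g, resting in pocket 0; origin at the centre of its underside. It starts beside the objective and should arrive under it. Leave it in its pocket.
- specimen1: Loose mounted specimen, a black resin puck 30 mm across and 18 mm tall, about 30 g, resting in pocket 1; origin at the centre of its underside. It starts under the objective. Leave it in its pocket.
- specimen2: Loose mounted specimen, a black resin puck 30 mm across and 18 mm tall, about 30 g, resting in pocket 2; origin at the centre of its underside. It starts beside the plunger's path, on the pocket ring. Leave it in its pocket.
- slide_box: Loose closed slide box, white with a grey lid, 83 x 37 x 34 mm, beside the stage; origin at the centre of its underside. Not to be disturbed.
- oil_bottle: Loose amber bottle of immersion oil, 32 mm across, 70 mm tall, beside the stage; origin at the centre of its underside. Not to be disturbed.
- beaker: Loose small glass beaker, 54 mm across, 60 mm tall, beside the stage; origin at the centre of its underside. Not to be disturbed.
- pocket0 (a point): Centre of the floor of the turntable pocket that specimen0 rests in (33 mm across inside, 66 mm above the bench); it travels with the turntable.
- pocket1 (a point): Centre of the floor of the turntable pocket that specimen1 rests in (33 mm across inside, 66 mm above the bench); it travels with the turntable.
- pocket2 (a point): Centre of the floor of the turntable pocket that specimen2 rests in (33 mm across inside, 66 mm above the bench); it travels with the turntable.

How it is judged:
By the outcome, as a careful person would: the job done as asked, in the order asked, and still so for the second after the job is handed in, with the robot touching nothing.
It also fails if it takes over 40 s, if anything falls off the work surface, if the arm or the gripper's body presses on something with over 40 N, if the wrist force passes 120 N, or if a joint passes its speed limit or range.

## Working session

There is one attempt and no reset: what is moved stays moved. The work goes in short steps, Python scripts to look and compute and a shell command to move; the robot and the scene stay as the last step left them, time stands still between calls to the robot, and variables do not carry over. Pictures are saved under pics/ and viewed, at most 10 in all, crops included, and the job is handed in when it is done.

```bash
mkdir -p pics; ls
cat > h.py <<'E'
import numpy as np,cv2
from workcell import bot
def w(cam,p):
    T=np.array(bot.calibration(cam)["pose"]);return (T@np.r_[p,1])[:3]
def snap(cam,name):
    im,d=bot.camera(cam);cv2.imwrite(f"pics/{name}.png",im[:,:,::-1]);return im,d
E
python3 - <<'E'
from h import *
np.set_printoptions(precision=4,suppress=True)
for c in("top","side"):
    snap(c,c+"0")
    print(c,np.array(bot.calibration(c)["pose"])[:3])
    for l in("stage","objective_tip","turntable_axis","plunger_top","specimen0","specimen1","specimen2","slide_box","oil_bottle","beaker"):
        for r in bot.tip_of(l,c)[:2]: print(c,l,w(c,r["at"]),round(r["confidence"],2))
o=bot.get_obs();print(o["clock"],o["eef_pos"],o["tool_rot"],o["grip_width"],o["ft_force"],bot.tcp_to_grasp)
E
```

```text
pics
top [[-0.0252  0.9815 -0.1896  0.4447]
 [-0.9993 -0.0196  0.0313  0.0673]
 [ 0.027   0.1902  0.9814  0.9918]]
top stage [ 0.6045  0.0104 -0.0008] 0.57
top objective_tip [0.6576 0.0108 0.1076] 0.64
top turntable_axis [0.6023 0.0113 0.0603] 0.94
top plunger_top [0.5044 0.0657 0.0883] 0.58
top plunger_top [ 0.5719 -0.0355  0.0627] 0.3
top specimen0 [ 0.628  -0.0396  0.0647] 0.7
top specimen0 [0.657  0.0083 0.0648] 0.63
top specimen1 [ 0.628  -0.0396  0.0647] 0.7
top specimen1 [0.657  0.0083 0.0648] 0.63
top specimen2 [ 0.628  -0.0396  0.0647] 0.7
top specimen2 [0.657  0.0083 0.0648] 0.63
top slide_box [ 0.6371  0.2042 -0.0004] 0.82
top oil_bottle [ 0.6535 -0.1815  0.0019] 0.74
top beaker [ 0.561  -0.2088 -0.001 ] 0.94
side [[-0.6982  0.4938 -0.5184  0.1582]
 [-0.7159 -0.4838  0.5034  0.4561]
 [-0.0022  0.7226  0.6913  0.6672]]
side stage [ 0.6035  0.0118 -0.002 ] 0.65
side objective_tip [0.6594 0.0101 0.1146] 0.89
side turntable_axis [0.604  0.0098 0.0667] 0.82
side plunger_top [0.5066 0.0672 0.0881] 0.72
side specimen0 [ 0.6337 -0.0415  0.0652] 0.61
side specimen0 [ 0.5738 -0.0385  0.0673] 0.6
side specimen1 [ 0.6337 -0.0415  0.0652] 0.61
side specimen1 [ 0.5738 -0.0385  0.0673] 0.6
side specimen2 [ 0.6337 -0.0415  0.0652] 0.61
side specimen2 [ 0.5738 -0.0385  0.0673] 0.6
side slide_box [0.6379 0.2013 0.0018] 0.89
side oil_bottle [ 0.6598 -0.1783 -0.0012] 0.86
side beaker [0.5065 0.0639 0.0869] 0.67
side beaker [ 0.5606 -0.2126  0.002 ] 0.63
1.1 [ 0.1779 -0.4673  0.3039] [0.9835 0.1809 0.     0.    ] 0.0852664704393859 [0.0212 0.4153 0.0463] 0.0539
```

View pictures.

View pics/top0.png

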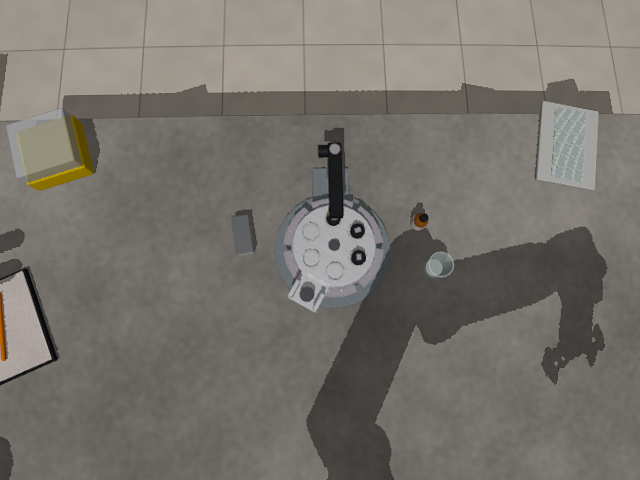

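View pics/side0.png

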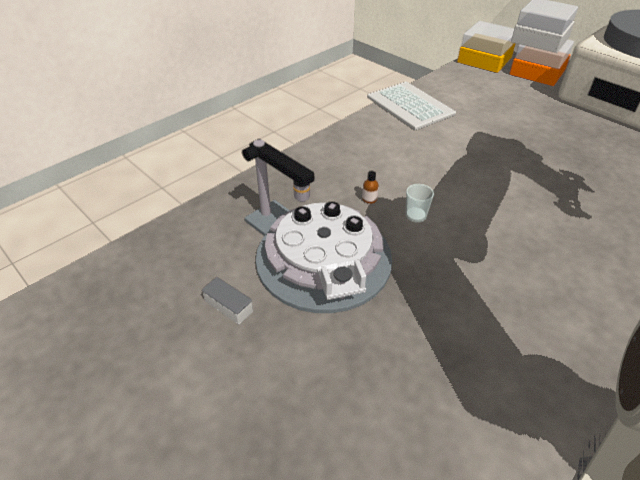

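The pictures match the estimates. In the top view the stage is at px (333,245), with the tongue and plunger at (307,292) and the objective at (335,215). The path towards the robot side is free, and the beaker at (440,265) and bottle at (420,220) are well off it. I'll shut the gripper and go above the plunger.

```bash
python3 -m jog '[0.04,0.066,0,0,0,0.06, 0.08,0.132,0,0,0,0.12, 0.12,0.198,0,0,0,0.18, 0.16,0.264,0,0,0,0.24, 0.2,0.33,0,0,0,0.3, 0.23,0.38,0,0,0,0.36, 0.26,0.43,0,0,0,0.42, 0.29,0.48,0,0,0,0.48, 0.32,0.53,0,0,0,0.54, 0.34,0.57,0,0,0,0.604]' -1
```

```text
clock: 1.93
eef_pos: [0.3934, -0.1083, 0.3043]
tool_rot: [0.706, 0.709, 0.0, 0.001]
ft_force: [0.7, -0.4, -0.2]
grip_width: 0.0001
grasp_force: 0.0
```

```bash
python3 -m jog '[0,0,0,0,0,0,0,0,0,0,0,0]'
```

```text
clock: 2.1
eef_pos: [0.3936, -0.1082, 0.3039]
tool_rot: [0.706, 0.708, -0.0, 0.0]
ft_force: [-0.5, -0.2, -0.5]
grip_width: -0.0003
grasp_force: 0.0
```

```bash
python3 -m jog '[0.028,0.044,0,0,0,0, 0.056,0.088,0,0,0,0, 0.084,0.131,0,0,0,0, 0.112,0.175,0,0,0,0, 0.14,0.219,0,0,0,0, 0.14,0.219,-0.04,0,0,0, 0.14,0.219,-0.08,0,0,0, 0.14,0.219,-0.13,0,0,0, 0.14,0.219,-0.13,0,0,0]'
python3 - <<'E'
from h import *
np.set_printoptions(precision=4,suppress=True)
o=bot.get_obs();print(o["eef_pos"])
im,d=snap("side","s1");snap("top","t1")
cv2.imwrite("pics/s1c.png",cv2.resize(im[150:330,220:460,::-1],None,fx=3,fy=3))
for c in("side","top"):
  for l in("plunger_top","turntable_axis"):
    for r in bot.tip_of(l,c)[:2]: print(c,l,w(c,r["at"]),round(r["confidence"],2))
E
```

```text
clock: 2.85
eef_pos: [0.4997, 0.0626, 0.1926]
tool_rot: [0.709, 0.705, -0.006, -0.004]
ft_force: [-1.5, -0.4, -0.0]
grip_width: 0.0003
grasp_force: 0.0
[0.4997 0.0626 0.1926]
side plunger_top [0.502  0.0658 0.0849] 0.76
side turntable_axis [0.6023 0.0121 0.067 ] 0.79
side turntable_axis [ 0.5758 -0.0392  0.062 ] 0.3
```

View pics/s1c.png

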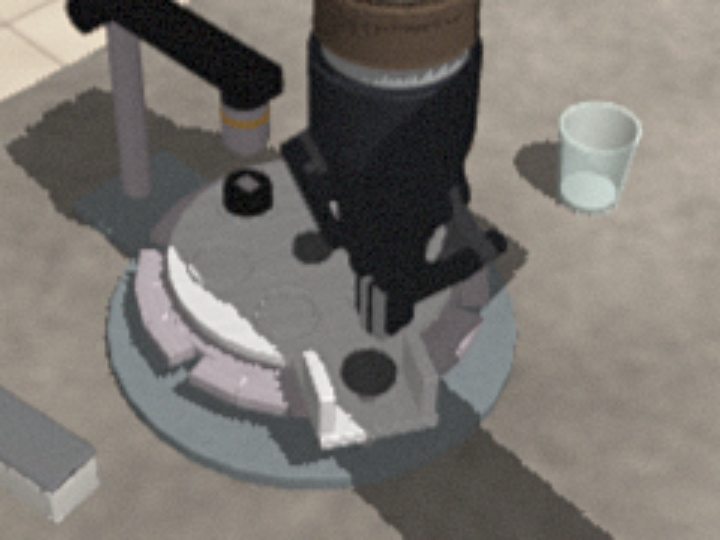

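The side crop shows the shut fingertips above and behind the cap, at crop (370,370). The lugs are at (320,390) and (420,370), both clear. Next I descend.

```bash
python3 -m jog '[0,0,0,0,0,0, 0,0,-0.015,0,0,0, 0,0,-0.03,0,0,0, 0,0,-0.035,0,0,0, 0,0,-0.035,0,0,0, 0,0,-0.035,0,0,0]'
```

```text
clock: 3.65
eef_pos: [0.5051, 0.065, 0.1727]
tool_rot: [0.708, 0.706, 0.0, 0.0]
ft_force: [0.2, -0.4, 1.1]
grip_width: 0.0002
grasp_force: 0.0
```

```bash
python3 -m jog '[0,0.001,-0.006,0,0,0, 0,0.001,-0.012,0,0,0, 0,0.001,-0.012,0,0,0, 0,0.001,-0.012,0,0,0]'
python3 - <<'E'
from h import *
im,d=snap("side","s2")
cv2.imwrite("pics/s2c.png",cv2.resize(im[180:320,270:430,::-1],None,fx=4,fy=4))
E
```

```text
clock: 3.98
eef_pos: [0.5045, 0.0657, 0.1621]
tool_rot: [0.708, 0.706, -0.0, -0.0]
ft_force: [-0.1, -0.2, -0.5]
grip_width: 0.0001
grasp_force: 0.0
```

View pics/s2c.png

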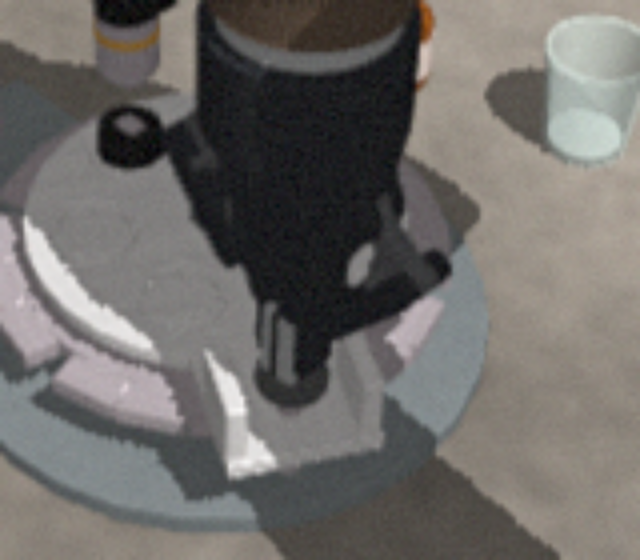

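The fingertips sit over the cap (crop (290,375)), between the lugs. Now I press.

```bash
python3 -m jog '[0,0,-0.004,0,0,0, 0,0,-0.008,0,0,0, 0,0,-0.012,0,0,0, 0,0,-0.0155,0,0,0, 0,0,-0.0155,0,0,0,0,0,-0.0155,0,0,0]'
```

```text
clock: 4.53
eef_pos: [0.5052, 0.0659, 0.1507]
tool_rot: [0.708, 0.706, 0.001, 0.0]
ft_force: [-1.1, 0.8, 7.3]
grip_width: -0.0
grasp_force: 3.7
```

```bash
python3 -m jog '[0,0,-0.002,0,0,0, 0,0,-0.0045,0,0,0, 0,0,-0.0045,0,0,0,0,0,-0.0045,0,0,0]'; python3 -m jog '[0,0,0,0,0,0,0,0,0,0,0,0]'
```

```text
clock: 4.87
eef_pos: [0.5053, 0.066, 0.1474]
tool_rot: [0.708, 0.706, 0.001, 0.0]
ft_force: [-1.8, 0.0, 9.0]
grip_width: -0.0
grasp_force: 4.4
clock: 5.03
eef_pos: [0.5054, 0.066, 0.1475]
tool_rot: [0.708, 0.706, 0.001, 0.0]
ft_force: [-1.3, -0.1, 9.9]
grip_width: -0.0003
grasp_force: 4.4
```

Run:
```python
import numpy as np
a=np.array([.603,.011]);p=np.array([.5054,.066]);v=p-a;r=np.hypot(*v);t=np.arctan2(v[1],v[0])
print(r,np.degrees(t))
f=lambda d:a+r*np.array([np.cos(t+np.radians(d)),np.sin(t+np.radians(d))])
for b in(0,27):print([tuple(np.round((f(b+2.7*k)-f(b))/.8,4)) for k in range(1,11)])
```

```text
0.11203017450669264 150.59767131925017
[(np.float64(-0.0031), np.float64(-0.0058)), (np.float64(-0.0059), np.float64(-0.0118)), (np.float64(-0.0085), np.float64(-0.0179)), (np.float64(-0.0107), np.float64(-0.0241)), (np.float64(-0.0127), np.float64(-0.0304)), (np.float64(-0.0143), np.float64(-0.0368)), (np.float64(-0.0157), np.float64(-0.0432)), (np.float64(-0.0167), np.float64(-0.0497)), (np.float64(-0.0175), np.float64(-0.0563)), (np.float64(-0.0179), np.float64(-0.0629))]
[(np.float64(-0.0001), np.float64(-0.0066)), (np.float64(0.0001), np.float64(-0.0132)), (np.float64(0.0006), np.float64(-0.0198)), (np.float64(0.0014), np.float64(-0.0263)), (np.float64(0.0025), np.float64(-0.0328)), (np.float64(0.0039), np.float64(-0.0393)), (np.float64(0.0056), np.float64(-0.0456)), (np.float64(0.0077), np.float64(-0.0519)), (np.float64(0.01), np.float64(-0.0581)), (np.float64(0.0126), np.float64(-0.0642))]
```

```bash
python3 -m jog '[-0.003,-0.006,0,0,0,0, -0.006,-0.012,0,0,0,0, -0.0085,-0.018,0,0,0,0, -0.0107,-0.024,0,0,0,0, -0.0127,-0.0304,0,0,0,0, -0.0143,-0.0368,0,0,0,0, -0.0157,-0.0432,0,0,0,0, -0.0167,-0.0497,0,0,0,0, -0.0175,-0.0563,0,0,0,0, -0.018,-0.063,0,0,0,0]'
python3 - <<'E'
from h import *
im,d=snap("side","s3")
cv2.imwrite("pics/s3c.png",cv2.resize(im[160:340,240:440,::-1],None,fx=3,fy=3))
print(bot.get_obs()["eef_pos"],bot.get_obs()["ft_force"])
for r in bot.tip_of("plunger_top","side")[:2]: print(w("side",r["at"]),r["confidence"])
E
```

```text
clock: 5.87
eef_pos: [0.4916, 0.0155, 0.1478]
tool_rot: [0.708, 0.707, 0.002, 0.001]
ft_force: [-0.8, 0.6, 8.5]
grip_width: -0.0003
grasp_force: 4.3
[0.49157447 0.01458775 0.14780325] [-1.57052514 -0.15077113  8.72408144]
[0.49410566 0.01459109 0.07579556] 0.62
```

View pics/s3c.png

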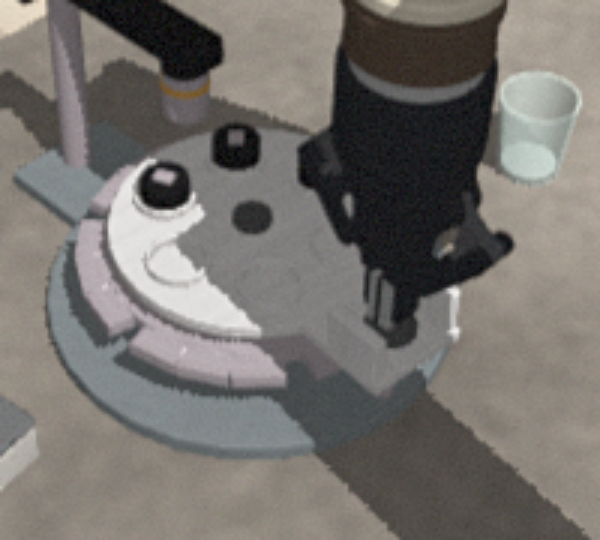

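The table turned about 27° with the plunger held down (tongue at crop (390,340)). I continue to about 204°.

```bash
python3 -m jog '[0,-0.0066,0,0,0,0, 0,-0.0132,0,0,0,0, 0.0006,-0.0198,0,0,0,0, 0.0014,-0.0263,0,0,0,0, 0.0025,-0.0328,0,0,0,0, 0.0039,-0.0393,0,0,0,0, 0.0056,-0.0456,0,0,0,0, 0.0077,-0.0519,0,0,0,0, 0.01,-0.058,0,0,0,0, 0.011,-0.061,0,0,0,0]'
cat > m.py <<'E'
from h import *
import sys
np.set_printoptions(precision=4,suppress=True)
o=bot.get_obs();print(o["eef_pos"],o["ft_force"])
im,d=snap("side",sys.argv[1]+"s");snap("top",sys.argv[1]+"t")
a=np.array([.603,.011])
for c in("side","top"):
  for l in("plunger_top","pocket0","pocket1","pocket2","specimen0"):
    for r in bot.tip_of(l,c)[:3]:
      q=w(c,r["at"]);v=q[:2]-a;print(c,l,q,"r%.3f ang%.1f"%(np.hypot(*v),np.degrees(np.arctan2(v[1],v[0]))%360),round(r["confidence"],2))
cv2.imwrite(f"pics/{sys.argv[1]}c.png",cv2.resize(im[160:340,240:440,::-1],None,fx=3,fy=3))
E
python3 m.py a
```

```text
clock: 6.8
eef_pos: [0.5006, -0.0338, 0.1478]
tool_rot: [0.708, 0.706, 0.001, 0.001]
ft_force: [0.7, 1.5, 8.3]
grip_width: -0.0004
grasp_force: 4.3
[ 0.5006 -0.0338  0.1478] [0.733  1.4865 8.2691]
side plunger_top [ 0.4952 -0.0323  0.0742] r0.116 ang201.9 0.4
side plunger_top [ 0.6605 -0.0004  0.0645] r0.059 ang348.8 0.3
side pocket0 [0.6592 0.0009 0.0695] r0.057 ang349.9 0.82
side pocket0 [ 0.6225 -0.0431  0.0638] r0.058 ang289.8 0.78
side pocket0 [0.6359 0.203  0.0006] r0.195 ang80.3 0.7
side pocket1 [0.6592 0.0009 0.0695] r0.057 ang349.9 0.82
side pocket1 [ 0.6225 -0.0431  0.0638] r0.058 ang289.8 0.78
side pocket1 [0.6359 0.203  0.0006] r0.195 ang80.3 0.7
side pocket2 [0.6592 0.0009 0.0695] r0.057 ang349.9 0.82
side pocket2 [ 0.6225 -0.0431  0.0638] r0.058 ang289.8 0.78
side pocket2 [0.6359 0.203  0.0006] r0.195 ang80.3 0.7
side specimen0 [0.6354 0.0569 0.0646] r0.056 ang54.8 0.81
side specimen0 [ 0.6201 -0.0421  0.0668] r0.056 ang287.9 0.71
side specimen0 [0.6612 0.0001 0.0647] r0.059 ang349.4 0.53
top pocket0 [ 0.6215 -0.0395  0.0611] r0.054 ang290.1 0.84
top pocket0 [0.636  0.0497 0.0651] r0.051 ang49.5 0.83
top pocket0 [0.654  0.0005 0.0628] r0.052 ang348.4 0.73
top pocket1 [ 0.6215 -0.0395  0.0611] r0.054 ang290.1 0.84
top pocket1 [0.636  0.0497 0.0651] r0.051 ang49.5 0.83
top pocket1 [0.654  0.0005 0.0628] r0.052 ang348.4 0.73
top pocket2 [ 0.6215 -0.0395  0.0611] r0.054 ang290.1 0.84
top pocket2 [0.636  0.0497 0.0651] r0.051 ang49.5 0.83
top pocket2 [0.654  0.0005 0.0628] r0.052 ang348.4 0.73
top specimen0 [0.6572 0.0009 0.0618] r0.055 ang349.5 0.67
top specimen0 [0.637  0.053  0.0643] r0.054 ang51.1 0.58
top specimen0 [ 0.6215 -0.0463  0.0629] r0.060 ang287.9 0.4
```

View pics/ac.png

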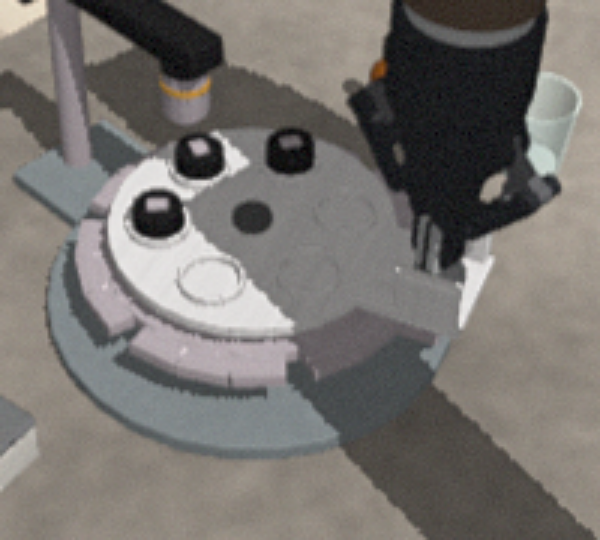

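The table is at about 50° (specimens now at roughly 50°, −10° and −70°). The specimens are seated, and the finger leads by about 3° near the forward lug. I'll advance a further 6° while pressed.

```bash
python3 -m jog '[0.002,-0.0045,0,0,0,0, 0.0043,-0.009,0,0,0,0, 0.0066,-0.0131,0,0,0,0, 0.0066,-0.0131,0,0,0,0]'; python3 m.py b | grep -v pocket[12]
```

```text
clock: 7.73
eef_pos: [0.5059, -0.0445, 0.1478]
tool_rot: [0.708, 0.706, 0.001, 0.002]
ft_force: [-0.4, -0.8, 8.5]
grip_width: -0.0003
grasp_force: 4.3
[ 0.5059 -0.0445  0.1478] [-0.4041 -0.8378  8.4762]
side plunger_top [ 0.5026 -0.0418  0.0733] r0.113 ang207.7 0.62
side pocket0 [0.6588 0.0042 0.0677] r0.056 ang353.1 0.91
side pocket0 [ 0.6308 -0.0407  0.0606] r0.059 ang298.3 0.9
side pocket0 [0.6342 0.0533 0.0683] r0.053 ang53.6 0.77
side specimen0 [0.6612 0.0046 0.0643] r0.059 ang353.7 0.66
side specimen0 [ 0.6249 -0.0394  0.0633] r0.055 ang293.5 0.51
top plunger_top [0.659  0.0133 0.1114] r0.056 ang2.4 0.64
top pocket0 [0.6571 0.0063 0.0617] r0.054 ang355.1 0.87
top pocket0 [ 0.6257 -0.0395  0.0627] r0.055 ang294.2 0.62
top pocket0 [0.629  0.053  0.0665] r0.049 ang58.2 0.6
top specimen0 [ 0.6243 -0.04    0.0642] r0.055 ang292.7 0.62
top specimen0 [0.6563 0.0076 0.0634] r0.053 ang356.4 0.58
```

The table is at about 55°. I ease up so the plunger rides under the plate, then creep with the lug until it snaps in.

```bash
python3 -m jog '[0,0,0.004,0,0,0, 0,0,0.008,0,0,0, 0,0,0.008,0,0,0, 0,0,0.008,0,0,0]'; python3 -m jog '[0.0006,-0.001,0,0,0,0, 0.0012,-0.002,0,0,0,0, 0.0018,-0.003,0,0,0,0,  0.0024,-0.004,0,0,0,0, 0.0024,-0.004,0,0,0,0]'
```

```text
clock: 8.67
eef_pos: [0.5053, -0.044, 0.1533]
tool_rot: [0.708, 0.706, 0.001, 0.001]
ft_force: [1.6, 0.3, 5.1]
grip_width: -0.0002
grasp_force: 2.5
clock: 9.08
eef_pos: [0.507, -0.0471, 0.1531]
tool_rot: [0.708, 0.706, 0.001, 0.0]
ft_force: [0.3, 0.3, 6.4]
grip_width: -0.0004
grasp_force: 3.3
```

```bash
python3 -m jog '[0,0,0.002,0,0,0, 0,0,0.004,0,0,0, 0,0,0.004,0,0,0, 0,0,0.004,0,0,0]'; python3 m.py c | grep -v pocket[12]
```

```text
clock: 9.42
eef_pos: [0.5071, -0.0474, 0.1564]
tool_rot: [0.708, 0.706, 0.0, 0.001]
ft_force: [1.6, -0.5, 5.9]
grip_width: -0.0
grasp_force: 2.8
[ 0.5071 -0.0474  0.1564] [ 1.5698 -0.5285  5.9257]
side plunger_top [ 0.5053 -0.0456  0.0862] r0.113 ang210.1 0.65
side pocket0 [0.6284 0.0549 0.0682] r0.051 ang59.9 0.93
side pocket0 [0.6599 0.0066 0.0678] r0.057 ang355.6 0.75
side pocket0 [0.6627 0.0083 0.1135] r0.060 ang357.4 0.47
side specimen0 [ 0.6239 -0.0378  0.0673] r0.053 ang293.2 0.64
side specimen0 [0.6339 0.0567 0.0671] r0.055 ang55.9 0.55
side specimen0 [0.6615 0.007  0.0617] r0.059 ang356.1 0.52
top plunger_top [ 0.6262 -0.0363  0.063 ] r0.053 ang296.1 0.39
top pocket0 [0.6271 0.0531 0.0658] r0.049 ang60.2 0.86
top pocket0 [ 0.6256 -0.0357  0.0621] r0.052 ang295.9 0.58
top specimen0 [0.6586 0.0097 0.0633] r0.056 ang358.7 0.66
top specimen0 [0.6286 0.0559 0.0628] r0.052 ang60.4 0.52
top specimen0 [ 0.626  -0.0409  0.0626] r0.057 ang293.9 0.44
```

The plunger followed the finger to about 4.5 mm, so it has entered the slot. Now I lift straight up.

```bash
python3 -m jog '[0,0,0.002,0,0,0, 0,0,0.005,0,0,0, 0,0,0.009,0,0,0, 0,0,0.015,0,0,0, 0,0,0.03,0,0,0, 0,0,0.06,0,0,0, 0,0,0.1,0,0,0, -0.05,0,0.15,0,0,0,-0.1,0,0.15,0,0,0,-0.1,0,0.15,0,0,0]'; python3 -m jog '[-0.04,-0.04,0,0,0,0,-0.08,-0.08,0,0,0,0,-0.12,-0.12,0,0,0,0,-0.15,-0.15,0,0,0,0,-0.15,-0.15,0,0,0,0]'; python3 m.py d | grep -v pocket[12]
```

```text
clock: 10.85
eef_pos: [0.4218, -0.0469, 0.2774]
tool_rot: [0.708, 0.706, -0.001, -0.001]
ft_force: [-0.7, 0.7, -0.4]
grip_width: -0.0002
grasp_force: 0.0
clock: 11.27
eef_pos: [0.3012, -0.1697, 0.2753]
tool_rot: [0.711, 0.703, -0.002, -0.001]
ft_force: [0.1, 0.3, 0.1]
grip_width: -0.0002
grasp_force: 0.0
[ 0.3012 -0.1697  0.2753] [0.1178 0.2674 0.0995]
side plunger_top [ 0.5054 -0.0483  0.086 ] r0.114 ang211.3 0.56
side plunger_top [ 0.6591 -0.1795  0.0009] r0.199 ang286.4 0.2
side pocket0 [ 0.6313 -0.0373  0.0614] r0.056 ang300.4 0.91
side pocket0 [0.6302 0.0586 0.0688] r0.055 ang60.3 0.8
side pocket0 [0.6585 0.0068 0.0684] r0.056 ang355.7 0.63
side specimen0 [ 0.6268 -0.0381  0.0665] r0.055 ang295.8 0.76
side specimen0 [0.6607 0.0063 0.0638] r0.058 ang355.4 0.61
side specimen0 [0.6297 0.0574 0.0642] r0.054 ang60.0 0.55
top plunger_top [ 0.501  -0.0482  0.0863] r0.118 ang210.1 0.65
top pocket0 [0.6316 0.0505 0.0628] r0.049 ang54.1 0.95
top pocket0 [ 0.6259 -0.0357  0.0649] r0.052 ang296.1 0.81
top pocket0 [0.6588 0.0112 0.0617] r0.056 ang0.2 0.57
top specimen0 [0.6557 0.0059 0.0664] r0.053 ang354.5 0.57
top specimen0 [0.6285 0.0569 0.0628] r0.053 ang61.0 0.52
```

View pics/dc.png

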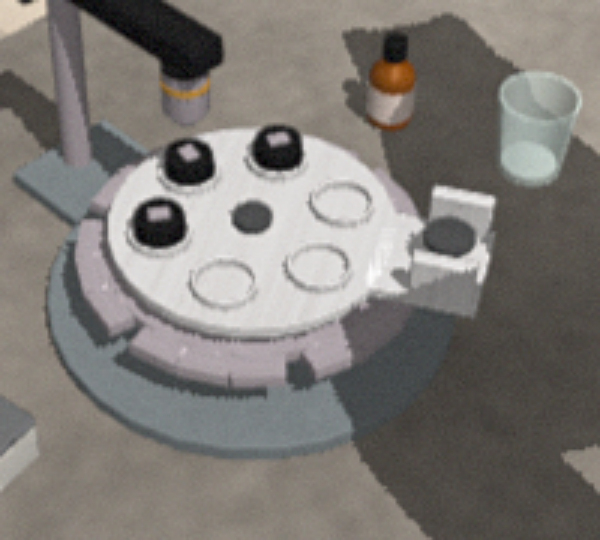

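View pics/dt.png

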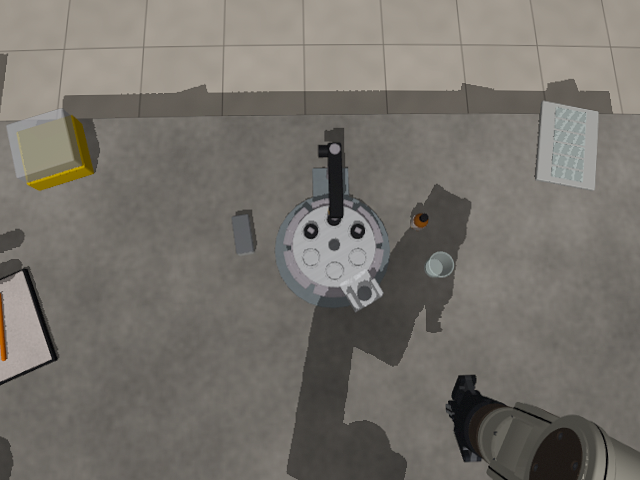

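The specimens are seated with one under the objective, and the bottle, beaker and box are unmoved. The cap is at crop (450,235). I'll verify the plunger's height from depth.

Run:
```python
from h import *
np.set_printoptions(precision=4,suppress=True)
for c,(u,v) in(("side",(390,238)),("top",(364,292))):
    im,d=bot.camera(c);C=bot.calibration(c);K=np.array(C["intrinsics"])
    P=[]
    for vv in range(v-25,v+26):
      for uu in range(u-25,u+26):
        if d[vv,uu]>0:
          x,y=cv2.undistortPoints(np.array([[[uu,vv]]],float),K,np.array(C["dist"]))[0,0];z=d[vv,uu]
          P.append(np.r_[w(c,[x*z,-y*z,-z]),im[vv,uu].mean()])
    P=np.array(P);q=P[(P[:,2]>.07)&(P[:,3]<90)&(np.hypot(P[:,0]-.5035,P[:,1]+.047)<.018)]
    print(c,len(q),q[:,:3].mean(0),np.percentile(q[:,2],[10,50,90]),"lug top",np.percentile(P[np.hypot(P[:,0]-.503,P[:,1]+.047)<.04][:,2],98))
    v=q[:,:2].mean(0)-[.603,.011];print(np.degrees(np.arctan2(v[1],v[0]))%360)
```

```text
side 169 [ 0.5006 -0.0431  0.0876] [0.0859 0.0878 0.0892] lug top 0.09483977943229775
207.85940098206214
top 165 [ 0.5024 -0.0453  0.0865] [0.0842 0.0865 0.0885] lug top 0.09391669018639577
209.2406942465205
```

The cap is at 88 mm, fully up, so the table is locked. The arm is clear, so I'm handing the job in.

```bash
python3 -m jog '[0,0,0,0,0,0,0,0,0,0,0,0]'; python3 -c "
from workcell import bot
print(bot.job_done())"
```

```text
clock: 12.13
eef_pos: [0.3064, -0.1671, 0.2759]
tool_rot: [0.708, 0.706, -0.0, -0.0]
ft_force: [0.1, 0.1, -0.0]
grip_width: 0.0001
grasp_force: 0.0
the job is handed in; nothing more can be done
None
```

The turntable was turned one slot counter-clockwise and the job is handed in: the plunger cap measured about 87–88 mm high (fully up) near 210°, all three specimens are in their pockets, the box, bottle and beaker look unmoved, and the arm ended clear at about 12 s of the 40 s; no verdict came back.

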